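# Set the stirrer, then gather the stir bars in the tray's yellow corner

## Task

Get a stirring run ready: first turn the stirrer's speed knob until its white pointer points at the green mark on the dial. Then pick up the blue tray of stir bars and tip it towards its yellow corner until all four bars have slid onto the yellow part of the floor, and finish while holding the tray there, still, tilted by about 30 degrees with both sides sloping down to the yellow corner, its lowest point well clear of the bench (5 cm or more), so that a colleague can take a bar out. Spill nothing and leave everything else standing where it is.

Things in the scene. Friction and masses are not known exactly. Their poses are not given: they have to be found in the camera images.
- stirrer: grey magnetic stirrer with hotplate, fixed. Origin on the bench straight under the knob's axis; its x axis points from the knob to the hotplate. A low front deck (135 mm in x, 170 mm wide, top 50 mm above the bench) carries the black dial; from 75 mm behind the knob's axis the casing is 80 mm high, with an aluminium plate to 92 mm, and ends 235 mm behind the axis
- speed_knob (a joint): speed knob, vertical axis, angle in rad, 0 to 4.7, growing clockwise seen from above; light friction (0.03 N m), stays where it is left. Its white stripe and nib point from the axis to one side. It starts anticlockwise of the set mark, by 0.4 to 1.5 rad
- knob_grip (a point): point on the knob's axis, at the height to grip (26 mm above the dial). The knob is a blue disc 48 mm across and 8 mm high with an upright grip bar on it, 44 mm long, 14 mm thick, its top 38 mm above the dial. This frame turns with the knob: x runs along the bar towards the white pointer, z up
- knob_pointer (a point): tip of the knob's white pointer, 30 mm from the axis, just above the dial
- set_mark: green set mark, a flat tab on the rim of the dial, look only. Origin on the bench under the knob's axis, x axis points from the axis to the mark, z up. The pointer is set when its x axis and this one agree
- mark_tip (a point): inner tip of the green mark, 34 mm from the knob's axis
- tray_handle (a point): centre of the tray's handle bar: black, 140 mm long (along y), 14 mm thick (x), 16 mm high (z), its centre 108 mm above the tray's underside; steel uprights at both ends (y = +-67 mm), open below it down to the tray's floor. x, y, z are the tray's own axes
- tray_floor (a point): the blue stir-bar tray, loose, 0.25 kg, 170 (x) by 130 (y) by 45 mm high, walls and floor 4 mm: this point is the centre of its inner floor, 4 mm above the underside and under the handle; axes x, y, z of the tray, z up. The yellow corner is the one at +x, +y: its floor is yellow over a square of 75 mm, from x = 6 to 81 mm and y = -14 to 61 mm of this frame,, and so is the rim there
- tray_corner (a point): outer foot of the tray's yellow corner, at x = 85 mm, y = 65 mm from the tray's centre, on the underside
- bar0: white octagonal stir bar, 28 mm long (its x axis), 11 mm thick, 12 g, slippery in the smooth tray (friction 0.12 to 0.18); origin at its centre; lies loose in the tray
- bar1: red octagonal stir bar, 28 mm long (its x axis), 11 mm thick, 12 g, slippery in the smooth tray (friction 0.12 to 0.18); origin at its centre; lies loose in the tray
- bar2: white octagonal stir bar, 28 mm long (its x axis), 11 mm thick, 12 g, slippery in the smooth tray (friction 0.12 to 0.18); origin at its centre; lies loose in the tray
- bar3: green octagonal stir bar, 28 mm long (its x axis), 11 mm thick, 12 g, slippery in the smooth tray (friction 0.12 to 0.18); origin at its centre; lies loose in the tray
- beaker: bystander: small glass beaker, 60 mm across, 70 mm high; origin at the centre of its underside
- retriever: bystander: stir-bar retriever, white square rod 175 mm long with a red end, lying flat; origin at the centre of its underside
- amber_bottle: bystander: amber bottle, 160 mm high; origin at the centre of its underside
- reagent_a: bystander: clear jar with blue cap and yellow label, 140 mm high; origin at the centre of its underside
- reagent_b: bystander: another such jar with blue cap; origin at the centre of its underside
- flask: bystander: conical glass flask, 80 mm across, 108 mm high; origin at the centre of its underside
- dish: bystander: white porcelain dish, 90 mm across, 30 mm high; origin at the centre of its underside
- tray: the same blue tray, origin at the centre of its underside, axes as above
Things that resemble listed ones, but are neither listed nor needed, are in the scene too. Of the things that look like the tray, take the one that is farthest to the robot's right at the start.

How it is judged:
By the outcome, as a careful person would: the job done as asked, in the order asked, and still so for the second after the job is handed in, while the arm keeps its last pose, push and grip.
It also fails if it takes over 64 s, if anything falls off the work surface, if the arm or the gripper's body presses on something with over 40 N, if the wrist force passes 120 N, or if a joint passes its speed limit or range.

## Robot

A 7-joint arm with a two-finger parallel gripper is mounted at the origin on the work surface. World frame = base frame: x ahead of the robot, y to its left, z up, the work surface at z = 0. Lengths are in m, angles in rad, forces in N, time in s.
With the tool pointing down it reaches from about 0.4 to 0.85 m from the base axis. Payload 10.4 kg.
Tool frame: the origin (TCP) lies at the very end of the fingers, on their centre line; the grasp point (between the pads) lies 19 mm behind it; z points along the fingers, y is the line along which they close (so a half turn about z gives the same grasp; the last joint's range is limited). The gripper opens to 85 mm and grips with 20 to 120 N. Pads are 22 mm wide; open, the fingers measure 114 mm over their backs; the gripper's body (76 mm by 85 mm) begins 54 mm behind the grasp point. The pads swing forward as they close: fully open they stand 13 mm farther back than shut.
Start: joints at [1.08, 0.332, -0.065, 1.46, 0.022, 1.35, -0.088], TCP at [0.282, -0.558, 0.2] pointing down, gripper open.
Joint ranges: [-2.6, 2.6], [-0.5, 2.12], [-1.47, 1.34], [0.16, 2.42], [-1.27, 4.41], [0.06, 2.06], [-2.6, 2.6]. Speed limits (rad/s): [2.22, 2.22, 2.79, 2.79, 3.14, 3.14, 3.14].

## Interface

Orientations are given as a unit quaternion [x, y, z, w].
In Python, from workcell import * gives the robot as it stands.
- The arm moves only by the tool step_arm, never from a script. Its argument "commands" is one flat list of numbers, 7 for each row, row after row: the finger opening in mm, from 0 to 85.4, then the shift along the world's x, y, z as a fraction of full scale, then the turn, a rotation vector about the world's x, y, z as a fraction of full scale. A call has exactly 10 rows; each row is the pose to reach, as a shift and turn from the pose commanded when the call began, turning the shorter way round; what a row does not reach only later rows make up. Full scale, the value 1, is 0.6 m for a shift and pi rad for a turn. A row lasts 1/8 s, in which the tool goes at most 62.5 mm and 10.7 degrees, less where a joint would pass 70% of its speed; a pose out of reach is approached as far as the arm can. A call with a number of a shift or a turn outside -1 to 1 is refused whole. A call with a gripper value outside its range is refused whole. The fingers move at their own pace and stop on an object; "squeeze" is the grip in N (left out, the last holds). Time passes only in rows, so rows that repeat a pose let the fingers close, or fill a call up. It gives the time, the measured TCP pose, the force, the opening and the grip force at its end, in the units of the state.
- get_obs(): the state, without advancing time (a new reading comes with each control period).
- camera(name): name is "scene" or "side" or "wrist"; returns the picture (400x640x3 uint8, red, green, blue); there is no depth.
- camera_params(name): a dict with "mtx" (3x3 intrinsics, pixels), "extrinsics" (4x4, takes a point from world to camera coordinates); the wrist camera has in their place "tool_from_camera" (4x4, takes a point from camera to tool coordinates, whose origin is the TCP and whose axes are the flange's). Camera axes: x right, y down, z forward; pixel columns grow to the right and rows downward; lengths in m; the calibration is good to about 2 mm. A picture is of the moment at which its call begins: read the wrist's pose just before it. camera_params takes no time and is no camera call.
- hand_in(): hands the job in; it is judged then, once.
The state is a dict: "clock": time; "joint_pos": joint angles; "joint_velocities": joint speeds; "tau": joint torques, N m; "position": TCP position; "ee_rot": TCP orientation; "ft_force": force on the tool from outside, world axes, zero at the start; "torque": the same for the moment, N m; "grip_width": opening from 0.0 (shut) to 1.0 (fully open); "grasp_force": force on a finger pad.
Only numpy, scipy, OpenCV 4.12 (cv2) and the standard library are available. Lean on these libraries where they do the work, as an engineer would, in place of code of your own. Each camera call takes 0.05 s, during which the arm holds its last target. There are 200 camera calls.

## Working session

There is one attempt and no reset: what is moved stays moved. The work goes in short steps, Python scripts to look and compute and a tool call to move; the robot and the scene stay as the last step left them, time stands still between calls to the robot, and variables do not carry over. Pictures are saved under pics/ and viewed, at most 10 in all, crops included, and the job is handed in when it is done.

Besides the shell and the picture viewer there is one more tool, called as a command line: name --argument value ..., lists and objects as JSON in quotes. step_arm: Moves the arm, as the interface text tells. Its arguments: {"type":"object","properties":{"commands":{"type":"array","items":{"type":"number"}},"squeeze":{"type":"number"}},"required":["commands"]}

```bash
mkdir -p pics
cat > h.py <<'E'
from workcell import *
import numpy as np, cv2
from scipy.spatial.transform import Rotation as R
def snap(n,f):
    im=camera(n); cv2.imwrite(f'pics/{f}.png',im[:,:,::-1]); return im
def ray(n,px,obs=None):
    p=camera_params(n); d=np.linalg.inv(p['mtx'])@[px[0],px[1],1]
    if n=='wrist':
        T=np.eye(4);T[:3,:3]=R.from_quat(obs['ee_rot']).as_matrix();T[:3,3]=obs['position']
        M=T@p['tool_from_camera']
    else: M=np.linalg.inv(p['extrinsics'])
    return M[:3,3],M[:3,:3]@d
def onz(n,px,z,obs=None):
    o,d=ray(n,px,obs); return o+d*(z-o[2])/d[2]
E
python3 - <<'E'
from h import *
o=get_obs();print(o)
a=snap('scene','s0');b=snap('side','d0');c=snap('wrist','w0')
for n in('scene','side'):
    M=np.linalg.inv(camera_params(n)['extrinsics']);print(n,M.round(3).tolist())
print(camera_params('wrist'))
cv2.imwrite('pics/both0.png',np.hstack([a,b])[:,:,::-1])
E
```

```text
{'clock': 0.0, 'joint_pos': array([ 1.08039215,  0.33285685, -0.06468247,  1.46093311,  0.02159795,
        1.3499231 , -0.08851643]), 'joint_velocities': array([-0.00130583, -0.00128875, -0.00074582,  0.00072375,  0.00061078,
        0.00132339, -0.00083975]), 'tau': array([ 1.30263247e-04, -6.25442076e+01,  4.92958096e-02, -3.91591573e+01,
        1.61727634e-02,  9.98815958e-03, -4.84202144e-05]), 'position': array([ 0.28162261, -0.5574804 ,  0.19952923]), 'ee_rot': array([ 9.72770614e-01,  2.31768902e-01, -1.99505972e-04, -6.84062244e-04]), 'ft_force': array([-0.03438182, -0.89495378,  0.23582937]), 'torque': array([-0.04432847,  0.0646803 , -0.00248821]), 'grasp_force': 0.0, 'grip_width': 1.0023012601203534}
scene [[-0.111, 0.755, -0.646, 1.442], [0.994, 0.097, -0.058, 0.065], [0.019, -0.648, -0.761, 1.14], [0.0, 0.0, 0.0, 1.0]]
side [[-0.815, -0.401, 0.418, -0.134], [-0.579, 0.551, -0.601, 0.997], [0.011, -0.732, -0.681, 1.218], [0.0, 0.0, 0.0, 1.0]]
{'mtx': array([[343.68500292,   0.        , 317.75428758],
       [  0.        , 343.68500292, 202.05813824],
       [  0.        ,   0.        ,   1.        ]]), 'tool_from_camera': array([[ 6.17070501e-04, -9.59838918e-01, -2.80551013e-01,
         7.00624711e-02],
       [ 9.99999804e-01,  6.20965089e-04,  7.50092508e-05,
         1.02147803e-03],
       [ 1.02215587e-04, -2.80551005e-01,  9.59839113e-01,
        -1.73753241e-01],
       [ 0.00000000e+00,  0.00000000e+00,  0.00000000e+00,
         1.00000000e+00]])}
```

View pics/s0.png

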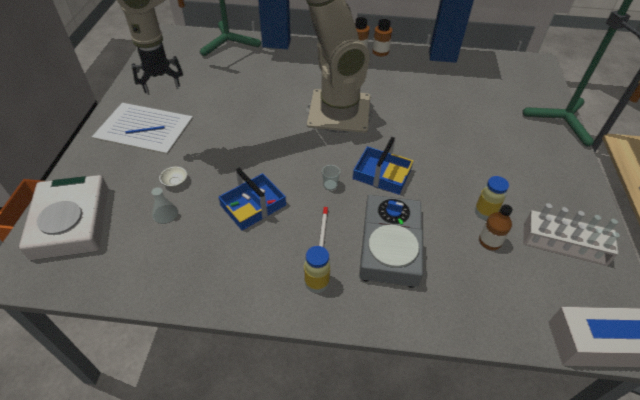

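View pics/d0.png

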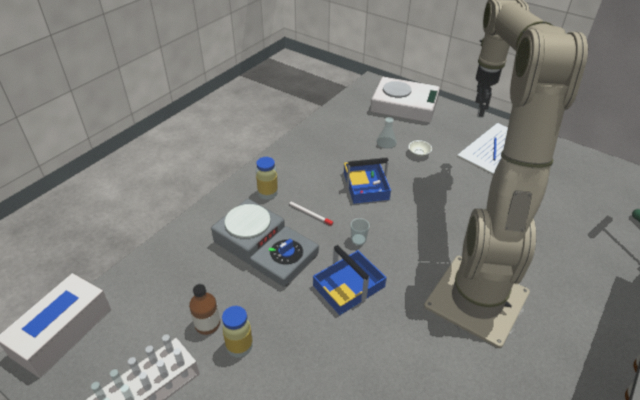

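The scene camera faces the robot. The tray farthest to the robot's right is the one at scene (252,200), and it holds the bars. The knob is at scene (395,211) and side (287,250), with the green mark near side (272,249).

Run:
```python
from h import *
for n,l in(('scene',dict(knob=(395,211,.06),trayh=(251,182,.11),cornA=(250,228,0.0),flask=(164,218,0),beaker=(331,186,0),dish=(174,185,0),jar=(317,287,0))),('side',dict(knob=(287,251,.06),trayh=(366,162,.11)))):
    for k,v in l.items(): print(n,k,onz(n,v[:2],v[2]).round(3))
a=cv2.imread('pics/s0.png');b=cv2.imread('pics/d0.png')
f=lambda i,x,y:cv2.resize(i[y:y+75,x:x+100],(400,300),interpolation=cv2.INTER_CUBIC)
cv2.imwrite('pics/c0.png',np.vstack([np.hstack([f(a,205,160),f(a,345,175)]),np.hstack([f(b,320,140),f(b,235,215)])]))
```

```text
scene knob [0.535 0.216 0.06 ]
scene trayh [ 0.518 -0.23   0.11 ]
scene cornA [ 0.611 -0.225  0.   ]
scene flask [ 0.606 -0.501  0.   ]
scene beaker [0.402 0.009 0.   ]
scene dish [ 0.465 -0.514  0.   ]
scene jar [0.792 0.006 0.   ]
side knob [0.522 0.217 0.06 ]
side trayh [ 0.523 -0.227  0.11 ]
```

View pics/c0.png

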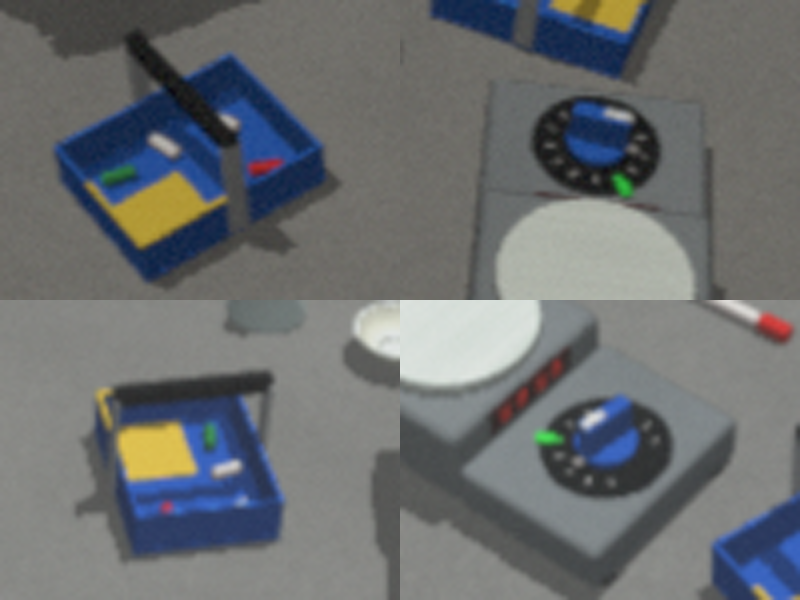

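The pointer faces roughly +y and the green mark is about 75° clockwise of it. I'll hover over the knob.

step_arm --commands '[85, 0.03, 0.0933, 0.0033, 0, 0, 0.035, 85, 0.06, 0.1867, 0.0067, 0, 0, 0.07, 85, 0.09, 0.28, 0.01, 0, 0, 0.105, 85, 0.12, 0.3733, 0.0133, 0, 0, 0.14, 85, 0.15, 0.4667, 0.0167, 0, 0, 0.175, 85, 0.18, 0.56, 0.02, 0, 0, 0.21, 85, 0.21, 0.6533, 0.0233, 0, 0, 0.245, 85, 0.24, 0.7467, 0.0267, 0, 0, 0.28, 85, 0.27, 0.84, 0.03, 0, 0, 0.315, 85, 0.3, 0.9333, 0.0333, 0, 0, 0.35]'

```text
clock: 1.4
position: [0.462, 0.0039, 0.2205]
ee_rot: [0.707, 0.707, 0.0, 0.0]
ft_force: [1.0, -0.9, 0.2]
grip_width: 0.998
grasp_force: 0.0
```

step_arm --commands '[85, 0.02, 0.07, 0, 0, 0, 0, 85, 0.04, 0.14, 0, 0, 0, 0, 85, 0.06, 0.21, 0, 0, 0, 0, 85, 0.08, 0.28, 0, 0, 0, 0, 85, 0.1, 0.345, 0, 0, 0, 0, 85, 0.113, 0.358, 0, 0, 0, 0, 85, 0.113, 0.358, 0, 0, 0, 0, 85, 0.113, 0.358, 0, 0, 0, 0, 85, 0.113, 0.358, 0, 0, 0, 0, 85, 0.113, 0.358, 0, 0, 0, 0]'

```text
clock: 2.65
position: [0.5297, 0.2162, 0.2205]
ee_rot: [0.709, 0.706, 0.0, 0.0]
ft_force: [-0.3, 0.0, 1.5]
grip_width: 0.996
grasp_force: 0.0
```

Run:
```python
from h import *
o=get_obs();print(o['clock'],o['position'],o['joint_pos'].round(2),R.from_quat(o['ee_rot']).as_matrix().round(3)[:,0])
im=snap('wrist','w1'); np.save('w1pos.npy',np.r_[o['position'],o['ee_rot']])
hsv=cv2.cvtColor(im,cv2.COLOR_RGB2HSV)
g=cv2.inRange(hsv,(45,120,80),(80,255,255));n,l,s,c=cv2.connectedComponentsWithStats(g)
for i in range(1,n):
    if s[i,4]>30: print('green',s[i],c[i],onz('wrist',c[i],.052,o).round(4))
b=cv2.inRange(hsv,(105,120,40),(125,255,255));n,l,s,c=cv2.connectedComponentsWithStats(b)
for i in range(1,n):
    if s[i,4]>200: print('blue',s[i],c[i],onz('wrist',c[i],.08,o).round(4))
```

```text
2.65 [0.52973242 0.21619261 0.22053583] [ 0.2   0.3  -0.81  1.54  0.22  1.39 -0.63] [ 0.004  1.    -0.   ]
green [347 152  20  15 177] [357.2259887 159.3220339] [0.5688 0.2304 0.052 ]
blue [  63  113  154  132 9769] [140.330433   186.34967755] [0.3624 0.2102 0.08  ]
blue [ 293  157   48   55 1672] [316.41566986 182.4222488 ] [0.5279 0.2133 0.08  ]
blue [  58  231  139   61 3574] [124.00979295 263.230554  ] [0.3342 0.1308 0.08  ]
```

View pics/w1.png

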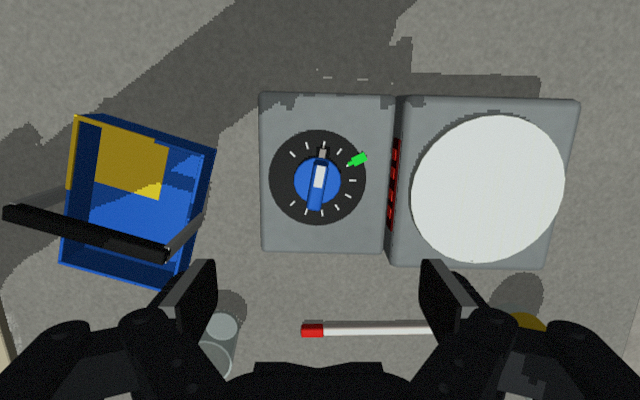

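The wrist image shows the dial centred near (317,178), the grip bar running from (315,208) to (320,160), the nib at (323,153), and the mark from (347,163) to (367,155).

Run:
```python
from h import *
q=np.load('w1pos.npy');o=dict(position=q[:3],ee_rot=q[3:])
im=cv2.imread('pics/w1.png');hsv=cv2.cvtColor(im,cv2.COLOR_BGR2HSV)
def P(px,z):return onz('wrist',px,z,o)
# dial: dark + its contents -> hull
m=cv2.inRange(hsv,(0,0,0),(179,255,75));m[:,:255]=0;m[:120]=0;m[235:]=0;m[:,375:]=0
c=max(cv2.findContours(m,0,2)[0],key=cv2.contourArea);e=cv2.fitEllipse(cv2.convexHull(c));print(e)
C=P(e[0],.051);print('dial',C)
b=cv2.inRange(hsv,(105,120,40),(125,255,255))|0;b[:,:285]=0;b[:,345:]=0;b[:150]=0;b[220:]=0
c=max(cv2.findContours(b,0,2)[0],key=cv2.contourArea);e2=cv2.fitEllipse(cv2.convexHull(c));print('disc',e2,P(e2[0],.056))
# grip bar top: brighter white + bright-blue; print local V values
for y in range(150,222,4): print(y,' '.join('%3d%s'%(hsv[y,x,2],'w' if hsv[y,x,1]<60 else '') for x in range(296,342,2)))
g=cv2.inRange(hsv,(45,120,80),(80,255,255));ys,xs=np.nonzero(g)
p=np.array([P((x,y),.052)[:2] for x,y in zip(xs,ys)]);d=p.mean(0)-C[:2];print('mark ang',np.degrees(np.arctan2(d[1],d[0])),np.linalg.norm(d), 'axis', cv2.fitLine(p.astype(np.float32),cv2.DIST_L2,0,.01,.01).ravel())
for px in((323,153),(323.5,158)):
  d=P(px,.054)[:2]-C[:2];print('nib',np.degrees(np.arctan2(d[1],d[0])),np.linalg.norm(d))
```

```text
((316.8927307128906, 177.0052032470703), (95.54227447509766, 97.04837799072266), 93.7259750366211)
dial [0.52829927 0.21226931 0.051     ]
disc ((316.4442138671875, 182.79165649414062), (46.3905143737793, 54.832576751708984), 9.0625581741333) [0.52783685 0.20739001 0.056     ]
150  39w  45w  44w  45w  41w  39w  41w  45w  43w  45w  32w  21w 144w 153w 148w  76w  21w  38w  44w  45w  41w  82w 200w
154  35w  47w  46w  40w  44w  40w  45w  45w  45w  46w  25w  30w 154w 152w 157w  24w  22w  42w  40w  43w  92w 108w  36w
158  44w  45w  47w  47w  28w  14  37  85 136 149 104 111 106 104  89w  39  13w  22w  47w  42w  45w  40w  44w
162  43w  44w  29w  65 185 200 203 200 206  62  67  69  70  68  67  74 122 170  59  20w  44w  45w  42w
166  48w  84 186 202 197 198 198 200 179 120 167 225w 204w 172w 150w 105 185 205 201 177  60  40w  42w
170 120 201 197 202 198 204 201 206 102 155 207w 215w 213w 214w 220w 171 155 200 200 203 200  87  14w
174 203 200 198 202 201 202 203 208 107 146 211w 213w 214w 214w 199 154 193 201 201 201 201 196  88
178 202 200 201 200 201 201 202 156 141 196 214w 214w 212w 218w 183
[... 588 characters left out ...]
3 165 164 166 110  44w  44w  44w  41w  42w  43w  41w
206  39w  42w  48w  44w  47w  85 177 202 198 194 193 190 149  42w  51w  45w  46w  47w  44w  61w 222w  52w  46w
210  52w  41w  41w  45w  35w 213w  48w  78 133 136 152 144  77w 155w  42w  44w  43w  42w  45w  42w  41w 105w  38w
214  46w  46w  46w  43w 130w  99w  42w  41w  44w  43w  42w  43w  40w 218w  37w  47w  42w  43w  42w  47w  47w  44w  41w
218  46w  47w  46w  49w  47w  47w  49w  43w  46w  45w  42w  47w  45w  41w  44w  43w  41w  46w  48w  46w  46w  43w  39w
mark ang 24.117250070105094 0.044325437972643114 axis [0.889767   0.45641506 0.56875557 0.23038092]
nib 76.07536341258708 0.025620805633920555
nib 71.47771691517077 0.02098120581827371
```

step_arm --commands '[45, -0.0028, -0.006, -0.05, 0, 0, -0.03, 45, -0.0028, -0.006, -0.12, 0, 0, -0.06, 45, -0.0028, -0.006, -0.18, 0, 0, -0.06, 45, -0.0028, -0.006, -0.22, 0, 0, -0.06, 45, -0.0028, -0.006, -0.245, 0, 0, -0.06, 45, -0.0028, -0.006, -0.2617, 0, 0, -0.06, 45, -0.0028, -0.006, -0.2617, 0, 0, -0.06, 10, -0.0028, -0.006, -0.2617, 0, 0, -0.06, 10, -0.0028, -0.006, -0.2617, 0, 0, -0.06, 10, -0.0028, -0.006, -0.2617, 0, 0, -0.06]' --squeeze 30

```text
clock: 3.95
position: [0.5282, 0.2134, 0.0637]
ee_rot: [0.772, 0.636, 0.0, 0.0]
ft_force: [1.4, -0.9, -1.4]
grip_width: 0.113
grasp_force: 0.0
```

Run:
```python
from h import *
o=get_obs();print(o['clock'],o['position'],o['grip_width'],o['grasp_force'],o['ft_force'],o['torque'])
im=snap('wrist','w2')
```

```text
3.95 [0.52817597 0.21339731 0.06369415] 0.11312393789134079 0.0 [ 1.41404675 -0.87329948 -1.40047304] [ 0.01225794  0.0169122  -0.03406168]
```

View pics/w2.png

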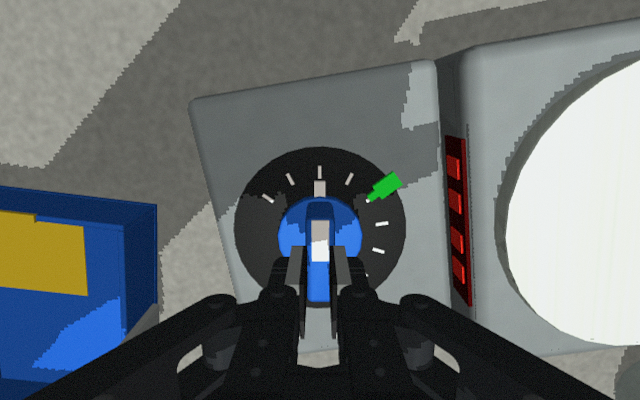

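The grip bar is upright in the image, so the yaw is right. The nib is at (320,187) and the mark at (385,187). Next I'll close fully.

step_arm --commands '[0, 0, 0, 0, 0, 0, 0, 0, 0, 0, 0, 0, 0, 0, 0, 0, 0, 0, 0, 0, 0, 0, 0, 0, 0, 0, 0, 0, 0, 0, 0, 0, 0, 0, 0, 0, 0, 0, 0, 0, 0, 0, 0, 0, 0, 0, 0, 0, 0, 0, 0, 0, 0, 0, 0, 0, 0, 0, 0, 0, 0, 0, 0, 0, 0, 0, 0, 0, 0, 0]'

```text
clock: 5.25
position: [0.5279, 0.2133, 0.0633]
ee_rot: [0.772, 0.636, 0.0, 0.0]
ft_force: [-0.3, 0.4, -0.3]
grip_width: 0.0
grasp_force: 0.0
```

Run:
```python
from h import *
o=get_obs();print(o['clock'],o['position'],o['grip_width'],o['grasp_force'],o['ft_force'],o['torque'])
im=snap('wrist','w3')
```

```text
5.25 [0.52794593 0.21334002 0.06328369] 0.00042879326851400634 0.0 [-0.3360165   0.44330575 -0.27355995] [-0.00536815 -0.00565884  0.00478112]
```

View pics/w3.png

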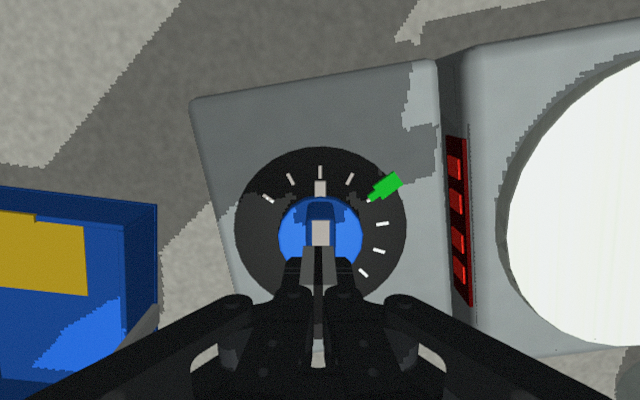

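Run:
```python
import cv2,numpy as np
from h import *
f=lambda n:cv2.resize(cv2.imread(f'pics/{n}.png')[190:340,255:385],None,fx=3,fy=3,interpolation=cv2.INTER_NEAREST)
cv2.imwrite('pics/c1.png',np.hstack([f('w2'),f('w3')]))
q=np.load('w1pos.npy');o=dict(position=q[:3],ee_rot=q[3:])
L=[ray('scene',(400,203.75)),ray('side',(283.25,244.5)),ray('wrist',(318,177),o)]
A=0;b=0
for c,d in L:
    d=d/np.linalg.norm(d);M=np.eye(3)-np.outer(d,d);A=A+M;b=b+M@c
p=np.linalg.solve(A,b);print(p,[np.linalg.norm(np.cross(p-c,d/np.linalg.norm(d))).round(4) for c,d in L])
```

```text
[0.52967135 0.2239887  0.09076458] [np.float64(0.0029), np.float64(0.0009), np.float64(0.0032)]
```

View pics/c1.png

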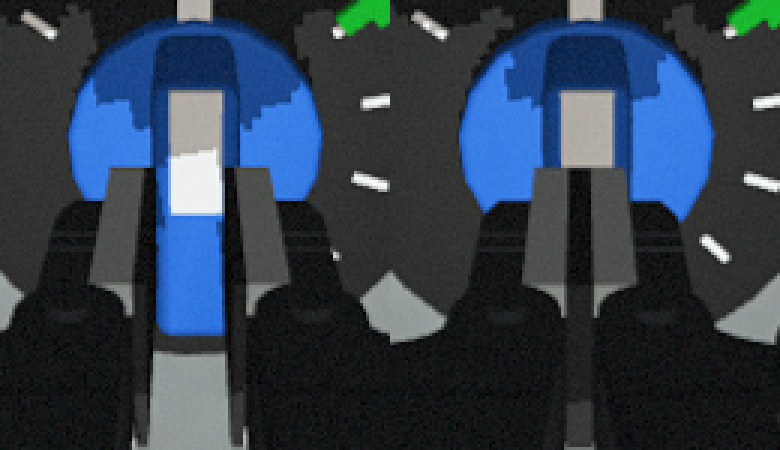

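The zoom shows the pads closed just above the bar, so the real fingertips sit about 30 mm higher than the nominal TCP. I'll open, go 20 mm lower and close again.

step_arm --commands '[45, 0, 0, 0, 0, 0, 0, 45, 0, 0, 0, 0, 0, 0, 45, 0, 0, 0, 0, 0, 0, 45, 0, 0, -0.012, 0, 0, 0, 45, 0, 0, -0.024, 0, 0, 0, 45, 0, 0, -0.034, 0, 0, 0, 0, 0, 0, -0.034, 0, 0, 0, 0, 0, 0, -0.034, 0, 0, 0, 0, 0, 0, -0.034, 0, 0, 0, 0, 0, 0, -0.034, 0, 0, 0]' --squeeze 30

```text
clock: 6.55
position: [0.5291, 0.2132, 0.0432]
ee_rot: [0.772, 0.636, 0.001, 0.0]
ft_force: [5.4, 0.7, -4.2]
grip_width: 0.158
grasp_force: 33.7
```

step_arm --commands '[0, 0.0017, 0, 0, 0, 0, -0.035, 0, 0.0017, 0, 0, 0, 0, -0.07, 0, 0.0017, 0, 0, 0, 0, -0.105, 0, 0.0017, 0, 0, 0, 0, -0.14, 0, 0.0017, 0, 0, 0, 0, -0.175, 0, 0.0017, 0, 0, 0, 0, -0.21, 0, 0.0017, 0, 0, 0, 0, -0.245, 0, 0.0017, 0, 0, 0, 0, -0.28, 0, 0.0017, 0, 0, 0, 0, -0.28, 0, 0.0017, 0, 0, 0, 0, -0.28]'

```text
clock: 7.8
position: [0.5302, 0.2125, 0.0432]
ee_rot: [0.969, 0.247, 0.001, 0.0]
ft_force: [5.5, -1.7, -3.6]
grip_width: 0.15
grasp_force: 33.7
```

Run:
```python
from h import *
o=get_obs();X=R.from_quat(o['ee_rot']).as_matrix()[:,0];print(o['clock'],o['position'],np.degrees(np.arctan2(X[1],X[0])),o['grip_width'],o['grasp_force'],o['ft_force'],o['torque'][2])
im=snap('wrist','w4')
hsv=cv2.cvtColor(im,cv2.COLOR_RGB2HSV);P=lambda p,z:onz('wrist',p,z,o)
g=cv2.inRange(hsv,(45,120,80),(80,255,255));ys,xs=np.nonzero(g);print('green px',xs.mean(),ys.mean())
p=np.array([P((x,y),.052)[:2] for x,y in zip(xs,ys)]).astype(np.float32)
l=cv2.fitLine(p,cv2.DIST_L2,0,.01,.01).ravel();print('mark',p.mean(0),'dir',np.degrees(np.arctan2(l[1],l[0])))
for C in((.5283,.2123),(.529,.2132)):
  d=p.mean(0)-C;print(np.degrees(np.arctan2(d[1],d[0])),np.hypot(*d))
cv2.imwrite('pics/c2.png',cv2.resize(im[130:330,220:420,::-1],None,fx=3,fy=3,interpolation=cv2.INTER_NEAREST))
```

```text
7.8 [0.53024131 0.21248525 0.04316533] 28.541093294180477 0.1500088050998438 33.69944214820862 [ 5.48680355 -1.69811871 -3.63432538] -0.06203003145792756
green px 320.8933717579251 160.8328530259366
mark [0.56876874 0.23060672] dir 26.76969
24.340423364400564 0.04441683109647877
23.63892565997866 0.043411364334008065
```

View pics/c2.png

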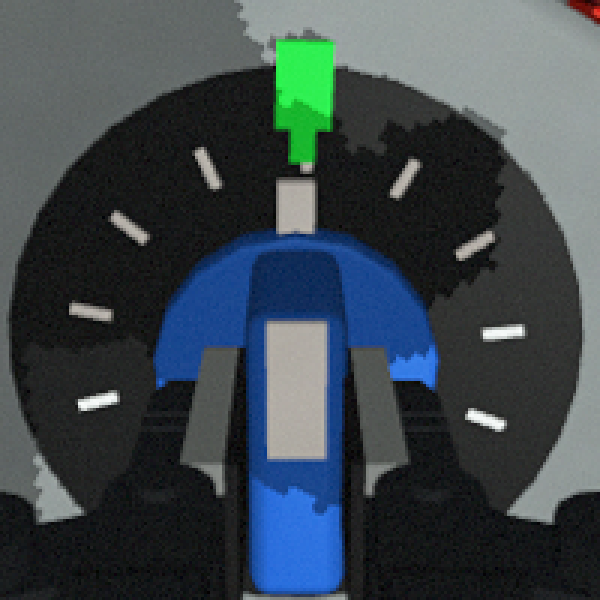

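The nib is at crop x=296 and the mark at about x=304, with a dial radius near 250 px, so about 2° remains clockwise.

step_arm --commands '[0, 0, 0, 0, 0, 0, -0.006, 0, 0, 0, 0, 0, 0, -0.012, 0, 0, 0, 0, 0, 0, -0.012, 0, 0, 0, 0, 0, 0, -0.012, 30, 0, 0, 0, 0, 0, -0.012, 30, 0, 0, 0, 0, 0, -0.012, 30, 0, 0, 0, 0, 0, -0.012, 30, 0, 0, 0.05, 0, 0, -0.012, 30, 0, 0, 0.1, 0, 0, -0.012, 30, 0, 0, 0.1, 0, 0, -0.012]'

```text
clock: 9.1
position: [0.5302, 0.2142, 0.1053]
ee_rot: [0.973, 0.229, 0.002, -0.0]
ft_force: [0.2, 0.6, -0.1]
grip_width: 0.352
grasp_force: 0.0
```

Run:
```python
from h import *
o=get_obs();X=R.from_quat(o['ee_rot']).as_matrix()[:,0];print(o['clock'],o['position'],np.degrees(np.arctan2(X[1],X[0])),o['ft_force'])
im=snap('wrist','w5')
hsv=cv2.cvtColor(im,cv2.COLOR_RGB2HSV)
g=cv2.inRange(hsv,(45,120,80),(80,255,255));ys,xs=np.nonzero(g);print('green',xs.mean(),ys.mean(),ys.min(),ys.max())
m=cv2.inRange(hsv,(0,0,120),(179,60,255));n,l,s,c=cv2.connectedComponentsWithStats(m)
for i in range(1,n):
    if 15<s[i,4]<1500 and abs(c[i][0]-318)<60 and 100<c[i][1]<300: print(s[i],c[i].round(1))
b=cv2.inRange(hsv,(105,120,40),(125,255,255))
cs=[k for k in cv2.findContours(b,0,2)[0] if cv2.contourArea(k)>300 and abs(k[:,0,0].mean()-318)<40];print([cv2.boundingRect(k) for k in cs])
```

```text
9.1 [0.53024979 0.21421266 0.10529312] 26.456488406918776 [ 0.1696602   0.60454111 -0.12336292]
green 319.8635170603674 146.90551181102362 134 164
[294 162   7  10  29] [296.9 166.3]
[343 162   7  11  37] [345.8 166.7]
[316 169   9  13 113] [320.  174.9]
[274 179   9   7  29] [278.2 182. ]
[359 180  10   8  36] [363.8 183.3]
[314 197  14  34 473] [320.5 213.5]
[264 202  11   4  36] [269.  203.5]
[367 203  11   5  37] [371.9 205.3]
[267 224  10   6  33] [271.4 226.5]
[364 226  11   5  33] [368.7 228. ]
[333 253   5  10  30] [335.1 257.5]
[261 286   8  10  43] [266.  289.3]
[367 286   9  10  46] [369.3 289.5]
[(268, 324, 35, 41), (285, 180, 72, 85)]
```

The knob is set: the nib at x=320.0, the mark at 319.9 and the dial centre at 320.4 all line up. Next I'll raise the arm and hover over the tray.

Run:
```python
from h import *
a=onz('scene',(238.75,170),.116);b=onz('scene',(263,194.2),.116);d=b-a;print(a,b,np.degrees(np.arctan2(d[1],d[0])),np.linalg.norm(d),(a+b)/2)
a=onz('side',(349,165.5),.116);b=onz('side',(388,161),.116);d=b-a;print(a,b,np.degrees(np.arctan2(d[1],d[0])),np.linalg.norm(d),(a+b)/2)
```

```text
[ 0.47789477 -0.27692104  0.116     ] [ 0.56689937 -0.18313091  0.116     ] 46.4996491943367 0.12929967902733489 [ 0.52239707 -0.23002598  0.116     ]
[ 0.55616896 -0.17030017  0.116     ] [ 0.46138134 -0.26966753  0.116     ] -133.64875526951718 0.13732649611167488 [ 0.50877515 -0.21998385  0.116     ]
```

step_arm --commands '[85, 0, 0, 0.09, 0, 0, 0, 85, 0, 0, 0.18, 0, 0, 0, 85, -0.003, -0.09, 0.242, 0, 0, 0, 85, -0.006, -0.19, 0.242, 0, 0, 0, 85, -0.009, -0.29, 0.242, 0, 0, 0, 85, -0.011, -0.39, 0.242, 0, 0, 0, 85, -0.013, -0.49, 0.242, 0, 0, 0, 85, -0.015, -0.59, 0.242, 0, 0, 0, 85, -0.0167, -0.68, 0.242, 0, 0, 0, 85, -0.0167, -0.74, 0.242, 0, 0, 0]'

```text
clock: 10.4
position: [0.5178, -0.2336, 0.2467]
ee_rot: [0.974, 0.227, -0.001, -0.0]
ft_force: [0.5, 0.6, 0.2]
grip_width: 0.991
grasp_force: 0.0
```

Run:
```python
from h import *
o=get_obs();np.save('w6pos.npy',np.r_[o['position'],o['ee_rot']])
im=snap('wrist','w6');hsv=cv2.cvtColor(im,cv2.COLOR_RGB2HSV)
P=lambda p,z:onz('wrist',p,z,o)
m=cv2.inRange(hsv,(0,0,0),(179,255,60));m[250:]=0
m=cv2.morphologyEx(m,cv2.MORPH_OPEN,np.ones((5,5)))
for k in cv2.findContours(m,0,2)[0]:
    if cv2.contourArea(k)>300:
        r=cv2.minAreaRect(k);print('dark',cv2.contourArea(k),r, P(r[0],.116).round(4))
y=cv2.inRange(hsv,(20,120,60),(35,255,255));ys,xs=np.nonzero(y);print('yellow',xs.mean(),ys.mean(),P((xs.mean(),ys.mean()),.01))
cv2.imwrite('pics/w6.png',im[:,:,::-1])
```

```text
dark 557.5 ((9.45999526977539, 183.2200164794922), (17.80000114440918, 49.400001525878906), 36.86989974975586) [0.3927 0.0162 0.116 ]
dark 2132.5 ((319.7284240722656, 176.9213104248047), (150.2794952392578, 16.136266708374023), 70.9940185546875) [ 0.5231 -0.234   0.116 ]
dark 654.5 ((9.0, 28.5), (57.0, 18.0), 90.0) [0.5213 0.0441 0.116 ]
yellow 351.2615548455804 126.72460063897763 [ 0.57271365 -0.25102744  0.01      ]
```

View pics/w6.png

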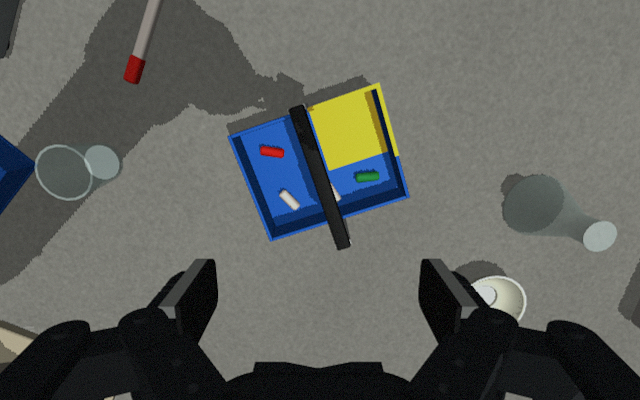

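The wrist view shows the handle bar from (297,106) to (344,248), the yellow corner at the upper right, and the bars at (271,151), (289,199), (336,194) and (367,176). The handle yaw is about 45° and its centre is near (0.523, -0.234). I'll descend and grip.

step_arm --commands '[60, 0.0088, -0.0007, -0.04, 0, 0, 0.035, 60, 0.0088, -0.0007, -0.1, 0, 0, 0.07, 60, 0.0088, -0.0007, -0.16, 0, 0, 0.1056, 60, 0.0088, -0.0007, -0.22, 0, 0, 0.1056, 60, 0.0088, -0.0007, -0.27, 0, 0, 0.1056, 60, 0.0088, -0.0007, -0.31, 0, 0, 0.1056, 60, 0.0088, -0.0007, -0.31, 0, 0, 0.1056, 0, 0.0088, -0.0007, -0.31, 0, 0, 0.1056, 0, 0.0088, -0.0007, -0.31, 0, 0, 0.1056, 0, 0.0088, -0.0007, -0.31, 0, 0, 0.1056]' --squeeze 80

```text
clock: 11.7
position: [0.525, -0.2314, 0.0633]
ee_rot: [0.922, 0.386, 0.001, 0.001]
ft_force: [-1.3, 0.6, 5.6]
grip_width: 0.146
grasp_force: 78.9
```

step_arm --commands '[0, 0, 0, 0, 0, 0, 0, 0, 0, 0, 0, 0, 0, 0, 0, 0, 0, 0, 0, 0, 0, 0, 0, 0, 0, 0, 0, 0, 0, 0, 0, 0, 0, 0, 0, 0, 0, 0, 0, 0, 0, 0, 0, 0, 0, 0, 0, 0, 0, 0, 0, 0, 0, 0, 0, 0, 0, 0, 0, 0, 0, 0, 0, 0, 0, 0, 0, 0, 0, 0]'

```text
clock: 12.95
position: [0.525, -0.2314, 0.0633]
ee_rot: [0.922, 0.386, 0.001, 0.001]
ft_force: [-1.0, 0.1, 5.9]
grip_width: 0.142
grasp_force: 79.1
```

step_arm --commands '[0, 0, 0, 0.008, 0, 0, 0, 0, 0, 0, 0.025, 0, 0, 0, 0, 0, 0, 0.055, 0, 0, 0, 0, 0, 0, 0.09, 0, 0, 0, 0, 0, 0, 0.13, 0, 0, 0, 0, 0, 0, 0.17, 0, 0, 0, 0, 0, 0, 0.21, 0, 0, 0, 0, 0, 0, 0.24, 0, 0, 0, 0, 0, 0, 0.255, 0, 0, 0, 0, 0, 0, 0.26, 0, 0, 0]'

```text
clock: 14.2
position: [0.5243, -0.2311, 0.2184]
ee_rot: [0.922, 0.386, 0.0, 0.0]
ft_force: [0.1, 0.4, -2.6]
grip_width: 0.148
grasp_force: 78.1
```

Run:
```python
from h import *
o=get_obs();print(o['clock'],o['position'],o['grip_width'],o['grasp_force'],o['ft_force'],o['torque'],o['joint_pos'].round(2))
im=snap('wrist','w7');hsv=cv2.cvtColor(im,cv2.COLOR_RGB2HSV)
for n,c in(('y',((20,120,60),(35,255,255))),('g',((45,120,50),(80,255,255)))):
    ys,xs=np.nonzero(cv2.inRange(hsv,*c));print(n,len(xs),xs.mean(),ys.mean(),xs.min(),xs.max(),ys.min(),ys.max())
```

```text
14.2 [ 0.52426648 -0.23108517  0.21836044] 0.14789818265210816 78.08813095092773 [ 0.1116543   0.42773331 -2.63909615] [-0.01465016 -0.05545787  0.06248064] [ 0.6   0.23 -0.32  1.56  0.07  1.36 -0.5 ]
y 12222 395.4522991327115 178.64171166748486 336 475 125 259
g 576 383.86284722222223 263.3611111111111 364 403 253 273
```

The tray is held, with a 2.6 N weight reading. I'll tilt it about world +y, since the yellow corner points to world +x.

step_arm --commands '[0, 0, 0, 0, 0, 0.01, 0, 0, 0, 0, 0.004, 0, 0.025, 0, 0, 0, 0, 0.008, 0, 0.042, 0, 0, 0, 0, 0.012, 0, 0.06, 0, 0, 0, 0, 0.016, 0, 0.08, 0, 0, 0, 0, 0.02, 0, 0.1, 0, 0, 0, 0, 0.024, 0, 0.12, 0, 0, 0, 0, 0.028, 0, 0.14, 0, 0, 0, 0, 0.03, 0, 0.156, 0, 0, 0, 0, 0.03, 0, 0.1667, 0]'

```text
clock: 15.5
position: [0.5246, -0.2308, 0.2349]
ee_rot: [0.89, 0.373, -0.24, -0.101]
ft_force: [-0.1, 0.2, -2.6]
grip_width: 0.145
grasp_force: 78.2
```

step_arm --commands '[0, 0, 0, 0, 0, 0, 0, 0, 0, 0, 0, 0, 0, 0, 0, 0, 0, 0, 0, 0, 0, 0, 0, 0, 0, 0, 0, 0, 0, 0, 0, 0, 0, 0, 0, 0, 0, 0, 0, 0, 0, 0, 0, 0, 0, 0, 0, 0, 0, 0, 0, 0, 0, 0, 0, 0, 0, 0, 0, 0, 0, 0, 0, 0, 0, 0, 0, 0, 0, 0]'

```text
clock: 16.75
position: [0.5243, -0.2311, 0.2361]
ee_rot: [0.891, 0.373, -0.239, -0.1]
ft_force: [-0.6, 0.6, -2.0]
grip_width: 0.147
grasp_force: 78.2
```

Run:
```python
from h import *
o=get_obs();Rm=R.from_quat(o['ee_rot']).as_matrix();print(o['clock'],o['position'],o['grip_width'],o['grasp_force'],o['ft_force'],o['joint_pos'].round(2));print(Rm.round(3))
im=snap('wrist','w8');s=snap('scene','s8');d=snap('side','d8')
p=camera_params('scene');
def proj(n,X):
    p=camera_params(n);c=p['extrinsics']@np.r_[X,1];u=p['mtx']@c[:3];return u[:2]/u[2]
print(proj('scene',[.6,-.23,.13]),proj('side',[.6,-.23,.13]))
us=[proj(n,[.56,-.23,.15]).astype(int) for n in('scene','side')]
f=lambda i,u:cv2.resize(i[max(u[1]-50,0):,max(u[0]-67,0):][:100,:133],(400,300),interpolation=cv2.INTER_CUBIC)
w=cv2.resize(im,(480,300));
cv2.imwrite('pics/c8.png',np.vstack([np.hstack([f(s,us[0]),f(d,us[1])]),cv2.resize(im[100:325,40:640],(800,300))])[:,:,::-1])
```

```text
16.75 [ 0.52427186 -0.23109514  0.23607616] 0.14659343938321037 78.21227073669434 [-0.59016821  0.61940861 -1.99109416] [ 0.41  0.64 -0.27  1.07  0.25  1.97 -0.59]
[[ 0.607  0.617 -0.5  ]
 [ 0.713 -0.701 -0.   ]
 [-0.351 -0.356 -0.866]]
[244.57380513 197.95151112] [347.96230078 148.86162496]
```

View pics/c8.png

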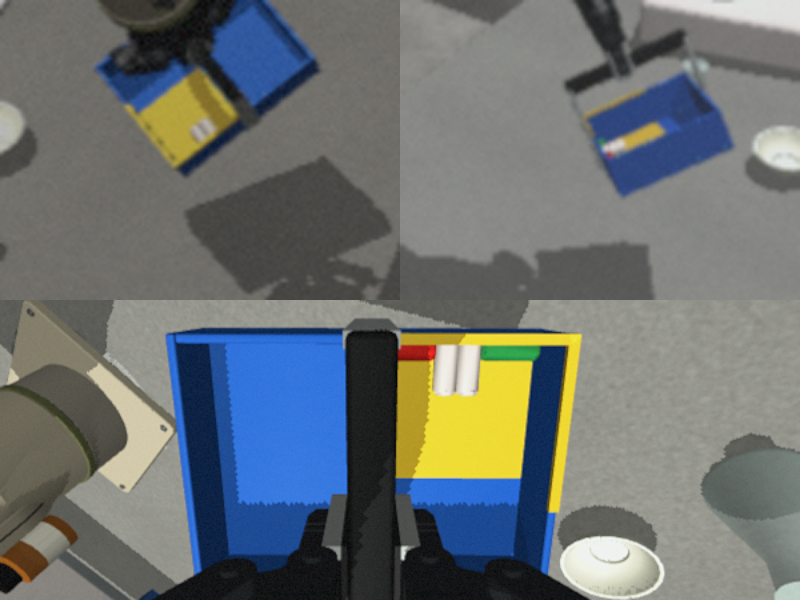

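All four bars lie against the wall in the yellow corner: red, white, white, green along the top of the yellow floor. The tool tilt is 30° and both sides slope by about 20.6°. I'll check that the bars are at rest, then hand in.

Run:
```python
from h import *
a=cv2.imread('pics/w8.png')[:,:,::-1];b=snap('wrist','w9')
o=get_obs();print(o['clock'],o['position'],o['grasp_force'],np.abs(o['joint_velocities']).max())
D=cv2.absdiff(np.ascontiguousarray(a),b)[100:200,330:480].max(2);print('changed px',(D>60).sum())
for n,i in(('before',a),('after',b)):
    g=cv2.inRange(cv2.cvtColor(np.ascontiguousarray(i),cv2.COLOR_RGB2HSV),(45,120,50),(80,255,255));ys,xs=np.nonzero(g);print(n,xs.mean(),ys.mean())
if (D>60).sum()<60: print(hand_in())
```

```text
16.95 [ 0.52423002 -0.23112635  0.23608164] 78.21329355239868 0.0029847413634449984
changed px 0
before 405.2927308447937 154.78978388998036
after 398.7931688804554 160.78557874762808
the job is handed in; nothing more can be done
None
```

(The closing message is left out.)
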